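# Empty the forming die and reset its air valve

### The arm

A 6-joint arm with a two-finger parallel gripper is mounted at the origin on a cart in front of the work surface, level with it; the furniture and walls round the work are solid. World frame = base frame: x ahead of the robot, y to its left, z up, the work surface at z = 0. Lengths are in mm, angles in rad, forces in N, time in s.
With the tool pointing down it reaches from about 275 to 1000 mm from the base axis. Payload 8.4 kg.
Tool frame: the origin (TCP) lies on the centre line of the jaws, within the pads' length; the fingertips stand 25 mm ahead of it and the grasp point (between the pads) lies 6 mm ahead of it; z points along the fingers, y is the line along which they close (so a half turn about z gives the same grasp; the last joint's range is limited). The gripper opens to 85 mm and grips with 20 to 120 N. Pads are 22 mm wide; open, the fingers measure 114 mm over their backs; the gripper's body (76 mm by 85 mm) begins 54 mm behind the grasp point. The pads swing forward as they close: fully open they stand 13 mm farther back than shut.
Start: joints at [1.21, 0.353, 1.633, -0, 1.155, -0.002], TCP at [219.468, 585.202, 232.581] pointing down, gripper open.
Joint ranges: [-2.63, 2.63], [-0.92, 2.1], [0.06, 2.66], [-1.3, 4.44], [0, 2.69], [-3.02, 3.02]. Speed limits (rad/s): [2.22, 2.22, 2.79, 3.14, 3.14, 3.14].

### API

Orientations are given as [roll, pitch, yaw] about the fixed x, y, z axes, in that order (R = Rz(yaw) Ry(pitch) Rx(roll)).
In Python, from rig import r gives the robot as it stands.
- The arm moves only by the shell command python3 -m jog 'ROWS' [FORCE]. ROWS is JSON, a list of rows, each a list of 3 entries, a list of its own where there are three numbers: the turn, a rotation vector about the tool's x, y, z in rad, then the shift along the tool's x, y, z in m, then the opening, from -1 (shut) to 1 (fully open). In form: [[[rx, ry, rz], [x, y, z], gripper], ...]. A call has 1 to 12 rows; each row shifts and turns the commanded pose from where the row before left it, along the tool's axes as they then stand; what a row does not reach is not made up. A row lasts 1/10 s, in which the tool goes at most 50 mm and 8.59 degrees, less where a joint would pass 70% of its speed; a pose out of reach is approached as far as the arm can. A call with a gripper value outside its range is refused whole. The fingers move at their own pace and stop on an object; FORCE is the grip in N (left out, the last holds). Time passes only in rows, so rows that do not move let the fingers close. It gives the time, the measured TCP pose, the force, the opening and the grip force at its end, in the units of the state.
- r.sense(): the state, without advancing time (a new reading comes with each control period).
- r.grab_frame(name): name is "side" or "top" or "wrist"; returns the picture (384x512x3 uint8, red, green, blue); there is no depth.
- r.camera_params(name): a dict with "fx", "fy", "cx", "cy" (pixels), "rvec" (rotation vector, rad) and "tvec" (3), from world to camera coordinates, as OpenCV has them; the wrist camera has in their place "hand_eye" (4x4, takes a point from camera to tool coordinates, whose origin is the TCP and whose axes are the flange's). Camera axes: x right, y down, z forward; pixel columns grow to the right and rows downward; lengths in mm; the calibration is good to about 2 mm. A picture is of the moment at which its call begins: read the wrist's pose just before it. camera_params takes no time and is no camera call.
- r.sign_off(): hands the job in; it is judged then, once.
The state is a dict: "clock": time; "qpos": joint angles; "qvel": joint speeds; "joint_efforts": joint torques, N m; "eef_pos": TCP position; "tcp_rot": TCP orientation; "contact_force": force on the tool from outside, world axes, zero at the start; "wrist_torque": the same for the moment, N m; "opening": opening from 0.0 (shut) to 1.0 (fully open); "grasp_force": force on a finger pad.
Only numpy, scipy, OpenCV 4.12 (cv2) and the standard library are available. Lean on these libraries where they do the work, as an engineer would, in place of code of your own. Each camera call takes 0.05 s, during which the arm holds its last target. There are 200 camera calls.

### The job

Lift the pressed bracket out of the die and set it down in the little wooden tray without dropping it, and let go of it. Then, by the upright handle on its wheel, turn the air valve clockwise until it is closed against its stop, back it off exactly two full turns, and finish still gripping the handle at that setting: the valve is sprung and creeps shut if it is let go. Leave the sanding block, the wood offcuts and the end cutters where they lie.

Things in the scene. Friction and masses are not known exactly. Their poses are not given: they have to be found in the camera images.
- fixture: press fixture fixed to the bench: grey steel plate 150 (x) x 290 (y) x 10 mm. Origin: centre of its underside, on the bench; z up. A steel die block 100 x 100 mm, centred at y = +85 mm, has its top face at z = 44 mm, with an open pocket 73 (x) x 59 (y) mm, 8 mm deep (floor z = 36 mm). A brass valve with a wheel stands at y = -85 mm; its highest point is the handle's top, z = 135 mm.
- valve_axis (a point): point on the valve wheel's vertical turning axis, at the height of the handle's lower end, 85 mm above the bench (the hub's nut ends at 89 mm). It has the fixture's axes. The wheel is a dark spoked ring, 112 mm across, its rim 12 mm thick and 69 to 81 mm above the bench.
- wheel (a joint): valve opening in rad: 0 = closed on its hard stop, grows counterclockwise seen from above, 6.283 a turn, at most 4 turns. Starts 2 to 6 rad open. At 0 and every whole turn the handle is on the fixture's -x side of the axis. Let go, the wheel stays put below 1.2 turns; further open a spring turns it back towards shut (up to 1 rad/s at two turns). Turning takes 2 to 8 N at the handle.
- wheel_grip: the upright black handle on the wheel's rim: round, 20 mm in diameter, 50 mm tall, 50 mm from the wheel's axis; it revolves freely on its own pin, so the hand need not turn with the wheel. Origin: centre of its lower end, 85 mm above the bench; z up; its x and y turn with it.
- grip_mid (a point): point on the handle's own axis 27 mm above its lower end, 112 mm above the bench: a good height for the finger pads.
- bracket: pressed aluminium bracket, about 0.12 kg, lying in the die's pocket with 1.5 mm play all round, axes as the fixture's: flange 70 (x) x 56 (y) x 3 mm, with a raised rib along x in the middle, 50 mm long, 22 mm wide (y), its top 32 mm above the underside. Origin: centre of the underside; z up. The top 24 mm of the rib stand above the die's face.
- tray: open wooden tray fixed to the bench, 120 (x) x 130 (y) mm outside, 18 mm high, walls and floor 4 mm thick. Origin: centre of its underside, on the bench.
- sanding_block: loose cork sanding block, 52 x 86 x 28 mm, a bystander. Origin: centre of the underside.
- offcut: loose maple offcut, a flat wooden bar 31 x 86 x 14 mm lying beyond the fixture, a bystander. Origin: centre of the underside.
- cutters: loose pair of end cutters with dipped grips, lying flat left of the fixture, 49 x 167 x 14 mm, a bystander. Origin: centre of the underside.

How it is judged (in metres and radians):
On the way, in this order (a step that is already met when the one before it is completed fails the run):
1. the bracket lies in the tray, let go and at rest (x of bracket in the frame of tray between -0.045 and 0.045 m and y of bracket in the frame of tray between -0.05 and 0.05 m and height (world z) of bracket below 0.04 m and linear speed of bracket below 0.03 m/s and contact force between each of the arm, the fingers and bracket below 0.1 N), for 0.2 s.
2. the valve is closed against its stop (within 0.1 rad) (value of joint wheel below 0.1 rad), for 0.1 s.
At the end, for the whole second after the job is handed in: The wheel stands still two full turns open (12.57 rad, within 0.26 rad, about 15 degrees), the fingers hold its handle with more than 2 N, and the bracket lies at rest in the tray (its origin within 45 mm in the tray's x and 50 mm in its y of the tray's centre, and less than 40 mm above the bench) (value of joint wheel between 12.306 and 12.826 rad and velocity of joint wheel between -0.1 and 0.1 rad/s and contact force between the fingers and wheel_grip above 2 N and x of bracket in the frame of tray between -0.045 and 0.045 m and y of bracket in the frame of tray between -0.05 and 0.05 m and height (world z) of bracket below 0.04 m and linear speed of bracket below 0.03 m/s); the arm keeps its last pose, push and grip.
It fails at once if the bracket is dropped: it falls free over the tray more than 25 mm above the tray's floor (height (world z) of bracket above 0.029 m and horizontal distance between bracket and tray below 0.09 m and contact force between anything else and bracket below 0.01 N).
It fails at once if a bystander (sanding block, maple offcut, end cutters) is moved more than 30 mm (distance of any of sanding_block, offcut, cutters from where it was at the start of the episode above 0.03 m).
It also fails if it takes over 70 s, if anything falls off the work surface, if the arm or the gripper's body presses on something with over 40 N, if the wrist force passes 120 N, or if a joint passes its speed limit or range.

## Working session

There is one attempt and no reset: what is moved stays moved. The work goes in short steps, Python scripts to look and compute and a shell command to move; the robot and the scene stay as the last step left them, time stands still between calls to the robot, and variables do not carry over. Pictures are saved under pics/ and viewed, at most 13 in all, crops included, and the job is handed in when it is done.

```bash
mkdir -p pics; ls
python3 - <<'E'
from rig import r
import cv2,numpy as np
s=r.sense();print(s['eef_pos'],s['tcp_rot'],s['clock'])
for n in("top","side"):
    f=r.grab_frame(n);cv2.imwrite(f"pics/{n}0.png",f[...,::-1]);print(n,r.camera_params(n))
print(r.camera_params("wrist"))
a=cv2.imread("pics/top0.png");b=cv2.imread("pics/side0.png")
E
```

```text
pics
[219.30889292 584.77427548 231.84923423] [-3.14018451e+00 -1.98083769e-05  2.78276066e+00] 0.0
top {'fx': 370.34273077156996, 'fy': 370.34273077156996, 'cx': 249.8330817403025, 'cy': 191.12357527592712, 'rvec': array([ 2.17636374, -2.14710681,  0.14185337]), 'tvec': array([ 193.9156761 ,  575.88445182, 1196.84874728])}
side {'fx': 395.3172403615299, 'fy': 395.3172403615299, 'cx': 253.61032948956733, 'cy': 191.35969176392948, 'rvec': array([ 1.91051754, -0.52641592,  0.35489376]), 'tvec': array([-382.75929906,  274.14408144,  877.03813295])}
{'fx': 294.5977366749757, 'fy': 294.5977366749757, 'cx': 252.75599941108044, 'cy': 184.41256886559418, 'hand_eye': array([[ 1.17345229e-04, -9.62421570e-01, -2.71559767e-01,
         6.94924929e+01],
       [ 9.99999734e-01, -8.26687040e-05,  7.25097624e-04,
        -1.14037160e-01],
       [-7.20299088e-04, -2.71559780e-01,  9.62421304e-01,
        -1.40854015e+02],
       [ 0.00000000e+00,  0.00000000e+00,  0.00000000e+00,
         1.00000000e+00]])}
```

View pics/top0.png

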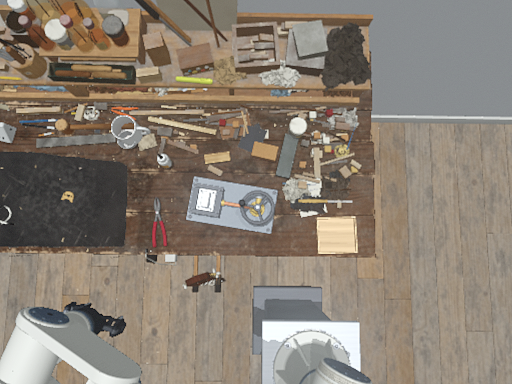

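View pics/side0.png

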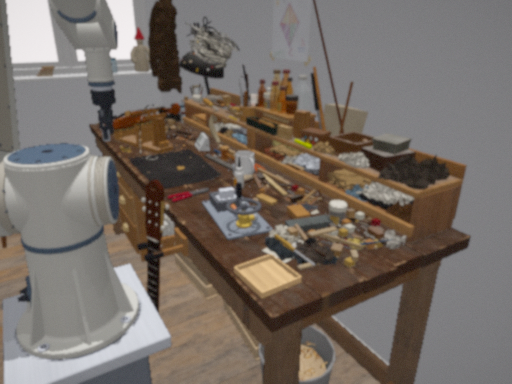

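The top view shows the fixture centred near (232,204), with the die on its left at (207,199) and the wheel at (258,207). The tray is near (337,235) and the red cutters near (159,220). The side view shows the tray at (267,275) and the wheel at (243,210) with the handle behind it. Next I'll enlarge the fixture in both views and do the geometry.

```bash
cat > h.py <<'E'
import numpy as np,cv2
from rig import r
from scipy.spatial.transform import Rotation as Ro
def K(p): return np.array([[p['fx'],0,p['cx']],[0,p['fy'],p['cy']],[0,0,1.]])
def cam(n,s=None):
    "intrinsics, camera centre and camera->world rotation"
    p=r.camera_params(n)
    if n=="wrist":
        R=Ro.from_euler('xyz',s['tcp_rot']).as_matrix();H=p['hand_eye']
        return K(p),R@H[:3,3]+np.array(s['eef_pos']),R@H[:3,:3]
    W=cv2.Rodrigues(p['rvec'])[0];return K(p),-W.T@p['tvec'],W.T
def onz(c,uv,z):
    k,o,R=c;uv=np.atleast_2d(uv).astype(float)
    d=(R@np.linalg.inv(k)@np.c_[uv,np.ones(len(uv))].T).T
    return o+d*((z-o[2])/d[:,2])[:,None]
def tri(cs,uvs):
    A=np.zeros((3,3));b=np.zeros(3)
    for (k,o,R),uv in zip(cs,uvs):
        d=R@np.linalg.inv(k)@np.r_[uv,1.];d/=np.linalg.norm(d);P=np.eye(3)-np.outer(d,d);A+=P;b+=P@o
    x=np.linalg.solve(A,b);return x
def proj(c,x):
    k,o,R=c;q=k@R.T@(np.array(x)-o);return q[:2]/q[2]
E
python3 - <<'E'
from h import *
a=cv2.imread("pics/top0.png");b=cv2.imread("pics/side0.png")
ca=cv2.resize(a[165:265,140:380],None,fx=3.3,fy=3.3,interpolation=cv2.INTER_CUBIC)
cb=cv2.resize(b[170:300,180:340],None,fx=2,fy=2,interpolation=cv2.INTER_CUBIC)
o=np.zeros((600,800,3),np.uint8);o[:ca.shape[0],:ca.shape[1]]=ca[:,:800];o[335:595,:320]=cb;cv2.imwrite("pics/c0.png",o)
c=cam("top")
print(c[1],onz(c,[[232,204],[337,235]],0),onz(c,[[207,199]],60),onz(c,[258,207],80))
hsv=cv2.cvtColor(a,cv2.COLOR_BGR2HSV);m=cv2.inRange(hsv,(10,50,170),(30,160,255));m[:,:310]=0;m[:205]=0;m[262:]=0;m[:,362:]=0
cs=cv2.findContours(m,0,2)[0];q=max(cs,key=cv2.contourArea);bx=cv2.boxPoints(cv2.minAreaRect(q));print(bx,onz(c,bx,18))
E
```

```text
[ 422.2036145   210.72247296 1256.59590261] [[532.47417017 261.54337003   0.        ]
 [432.34970675 -94.82707744   0.        ]] [[542.36192633 340.47919443  60.        ]] [[517.00911409 175.35545247  80.        ]]
[[316.30872 217.02658]
 [356.096   215.4963 ]
 [357.51697 252.44165]
 [317.72968 253.97192]] [[ 491.04959919  -22.01420993   18.        ]
 [ 497.97151571 -155.61513506   18.        ]
 [ 375.7248695  -157.60978246   18.        ]
 [ 369.06428793  -25.61565194   18.        ]]
```

View pics/c0.png

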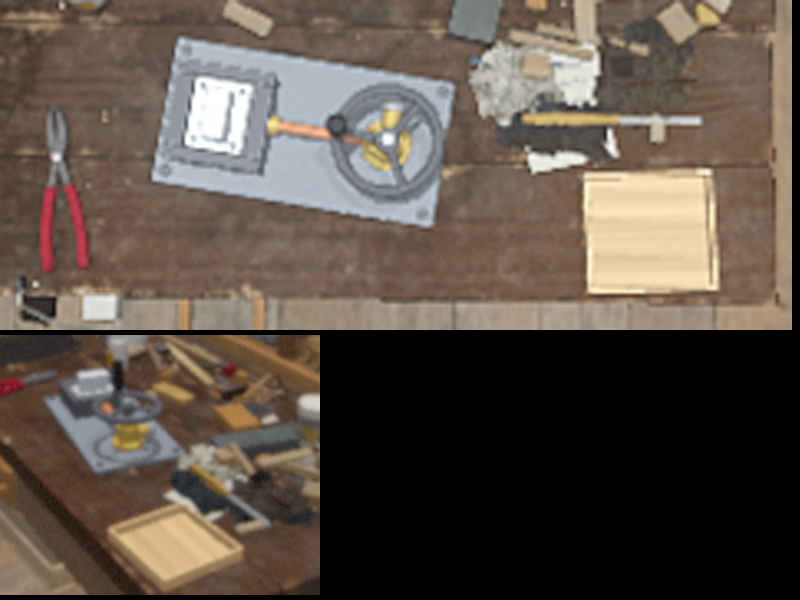

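Tray: the top-face corners give sides of 122 x 133 mm and a centre near (433,-90), which matches the given size. The handle is the black dot at crop (337,125), on the +y side of the wheel. Moving the wrist camera over the fixture.

```bash
python3 -m jog '[[[0,0,-0.1],[-0.02,-0.01,0],1],[[0,0,-0.1],[-0.034,-0.0185,0],1],[[0,0,0],[-0.034,-0.0185,0],1],[[0,0,0],[-0.034,-0.0185,0],1],[[0,0,0],[-0.034,-0.0185,0],1],[[0,0,0],[-0.034,-0.0185,0],1],[[0,0,0],[-0.034,-0.0185,0],1],[[0,0,0],[-0.034,-0.0185,0],1],[[0,0,0],[-0.034,-0.0185,0],1],[[0,0,0],[-0.034,-0.0185,0],1],[[0,0,0],[0,-0.0185,0],1],[[0,0,0],[0,0,0],1]]' 40
python3 - <<'E'
from h import *
s=r.sense();f=r.grab_frame("wrist");cv2.imwrite("pics/w1.png",f[...,::-1]);np.savez("w1.npz",p=s['eef_pos'],a=s['tcp_rot'])
print(s['eef_pos'],s['tcp_rot'],s['clock'],s['contact_force'])
E
```

```text
clock: 1.3
eef_pos: [504.7, 332.4, 231.9]
tcp_rot: [-3.14, -0.002, 2.98]
contact_force: [-1.5, -0.6, -0.6]
opening: 0.996
grasp_force: 0.0
[504.66917305 332.41889297 231.91843345] [-3.13986864e+00 -1.50729988e-03  2.98027815e+00] 1.3 [-1.45378199 -0.5684001  -0.56039827]
```

View pics/w1.png

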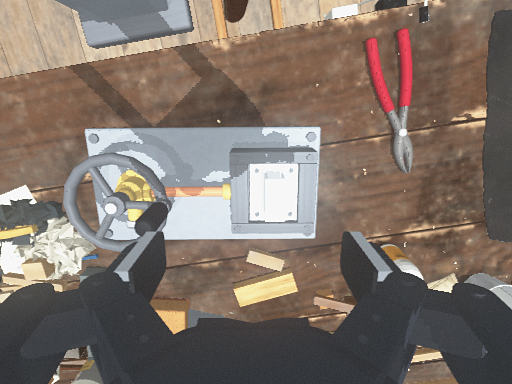

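The first wrist view shows the bracket flange at about (249–298,163–222), the rib at about (265–283,171–221), the handle top at about (155,215) and the hub nut at (114,207). Now a second view from 90 mm to the right.

```bash
python3 -m jog '[[[0,0,0],[-0.015,-0.03,0],1],[[0,0,0],[-0.015,-0.03,0],1],[[0,0,0],[-0.01,-0.03,0],1],[[0,0,0],[0,0,0],1],[[0,0,0],[0,0,0],1]]' | head -3
python3 - <<'E'
from h import *
s=r.sense();f=r.grab_frame("wrist");cv2.imwrite("pics/w2.png",f[...,::-1]);np.savez("w2.npz",p=s['eef_pos'],a=s['tcp_rot'])
print(s['eef_pos'])
a=cv2.imread("pics/w1.png")[120:250,50:330];b=f[90:220,130:410,::-1]
o=np.vstack([cv2.resize(x,None,fx=2.3,fy=2.3,interpolation=cv2.INTER_CUBIC) for x in(a,b)]);cv2.imwrite("pics/c1.png",o)
E
```

```text
clock: 1.85
eef_pos: [529.9, 240.3, 232.7]
tcp_rot: [3.141, -0.0, 2.982]
[529.85243781 240.33119738 232.72764491]
```

View pics/c1.png

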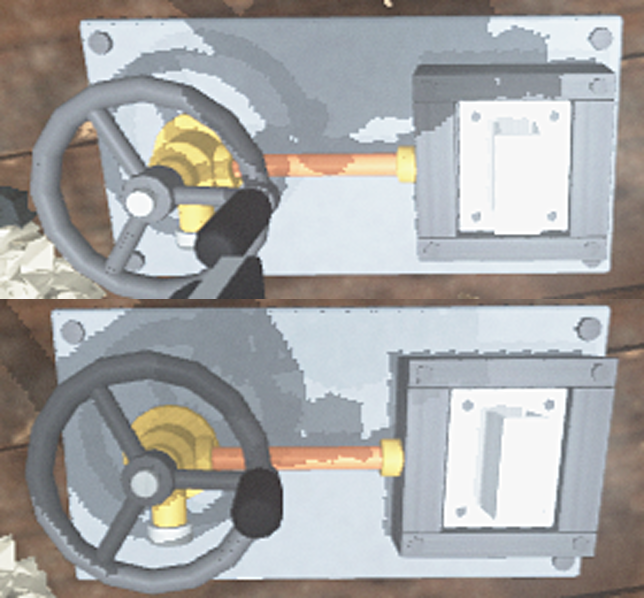

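The crops show the same scene larger. Nut: crop (141,202) in view 1 and (152,484) in view 2. Rib's top left edge midpoint: (492,186) and (499,467). Handle top: about (222,238) and (256,512). Flange and plate corners are clear in both views. Triangulating these.

Run:
```python
from h import *
cs=[]
for i in(1,2):
    d=np.load(f"w{i}.npz");cs.append(cam("wrist",dict(eef_pos=d['p'],tcp_rot=d['a'])))
u1=lambda x,y:np.array([50+x/2.3,120+y/2.3]);u2=lambda x,y:np.array([130+x/2.3,90+(y-299)/2.3])
P={}
for n,a,b in[("nut",(141,202),(152,484)),("handletop",(222,238),(256,512)),("ribL0",(494,137),(502,417)),("ribL1",(491,236),(497,517)),
 ("fl0",(459,100),(452,387)),("fl1",(572,102),(568,389)),("fl3",(457,232),(444,527)),("fl2",(571,234),(558,529)),
 ("die0",(415,65),(406,358)),("die1",(612,68),(614,362)),("die2",(608,262),(597,557)),("pl0",(81,20),(53,308)),("pl1",(622,17),(609,307)),("pl2",(608,273),(579,576))]:
    U=[u1(*a),u2(*b)];x=tri(cs,U);P[n]=x;print(n,x.round(1),[np.round(proj(c,x)-u,1) for c,u in zip(cs,U)])
f=(P['fl0']+P['fl1']+P['fl2']+P['fl3'])/4;print("flange c",f,"sizes",np.linalg.norm(P['fl1']-P['fl0']),np.linalg.norm(P['fl3']-P['fl0']))
y=P['pl1']-P['pl0'];print("yaw plate",np.arctan2(-y[0],y[1]),"len",np.linalg.norm(y),np.linalg.norm(P['pl2']-P['pl1']))
y=P['fl1']-P['fl0']+P['fl2']-P['fl3'];print("yaw flange",np.arctan2(-y[0],y[1]));yaw=np.arctan2(-y[0],y[1])
pc=(P['pl0']+P['pl2'])/2
F=np.array([[np.cos(yaw),-np.sin(yaw)],[np.sin(yaw),np.cos(yaw)]])
print("plate c",pc,"die from plate",pc[:2]+F@[0,85],"valve",pc[:2]+F@[0,-85])
v=P['handletop'][:2]-P['nut'][:2];l=F.T@v;print("handle rel",l,np.hypot(*l),"wheel",(np.arctan2(l[1],l[0])+np.pi)%(2*np.pi))
# top-camera cross-check
print("topcam plate",onz(cam("top"),[140+np.array([180,455,432,152]).mean()/3.3,165+np.array([38,82,226,182]).mean()/3.3],10))
```

```text
nut [515.6 186.9  94.3] [array([0.4, 0.7]), array([-0.3, -0.8])]
handletop [527.1 230.6 123.3] [array([0.3, 0.6]), array([-0.3, -0.7])]
ribL0 [516.9 343.2  68.1] [array([-0.2, -0.5]), array([0.2, 0.5])]
ribL1 [560.2 334.5  79.6] [array([-0.4, -1. ]), array([0.5, 1. ])]
fl0 [503.3 328.8  38.9] [array([-0.1, -0.1]), array([0.1, 0.1])]
fl1 [513.3 384.6  38.9] [array([-0.1, -0.2]), array([0.1, 0.2])]
fl3 [571.  316.7  45.7] [array([0.1, 0.2]), array([-0.1, -0.2])]
fl2 [583.3 375.4  41.1] [array([-0. , -0.1]), array([0.1, 0.1])]
die0 [485.3 309.5  28.7] [array([0.5, 1.1]), array([-0.4, -1.1])]
die1 [501.9 407.   37.5] [array([0.6, 1.6]), array([-0.6, -1.7])]
die2 [599.2 392.   47.3] [array([-0.1, -0.2]), array([0.1, 0.2])]
pl0 [434.5 136.7   8.9] [array([-0.1, -0.1]), array([0.1, 0.2])]
pl1 [479.4 420.4   6.3] [array([-0. , -0.1]), array([0. , 0.1])]
pl2 [623.7 396.5  12.6] [array([-0. , -0.1]), array([0. , 0.1])]
flange c [542.71902893 351.37569478  41.14129077] sizes 56.716714363583385 69.15109472673782
yaw plate -0.15672981870938246 len 287.28411948196583 146.39848834689093
yaw flange -0.1920360266422482
plate c [529.1004619  266.55991261  10.75522888] die from plate [545.32338246 349.99741526] valve [512.87754134 183.12240996]
handle rel [ 2.9612039 45.1194456] 45.21651357468081 wheel 4.646852642753074
topcam plate [[528.22760603 259.89956571  10.        ]]
```

The measurements hold up: flange 57 x 69 mm at z≈39–41, rib top at 68, plate 287 x 146 mm, yaw -0.16. The bracket is at about (542,350) and the wheel stands at about 4.65 rad. Going above the bracket and partway down.

```bash
python3 -m jog '[[[0,0,0],[0.003,0.04,0],0.1],[[0,0,0],[0.003,0.04,0],0.1],[[0,0,0],[0,0.0305,0],0.1],[[0,0,0],[0,0,0.03],0.1],[[0,0,0],[0,0,0.04],0.1],[[0,0,0],[0,0,0.04],0.1],[[0,0,0],[0,0,0.03],0.1],[[0,0,0],[0,0,0.01],0.1],[[0,0,0],[0,0,0],0.1]]' 40
python3 - <<'E'
from h import *
s=r.sense();f=r.grab_frame("wrist");cv2.imwrite("pics/w3.png",f[...,::-1]);print(s['eef_pos'],s['opening'])
E
```

```text
clock: 2.8
eef_pos: [540.6, 350.4, 81.3]
tcp_rot: [-3.14, -0.002, 2.984]
contact_force: [0.6, -0.2, 1.1]
opening: 0.552
grasp_force: 0.0
[540.57700192 350.36074922  81.30723277] 0.5518841447437669
```

View pics/w3.png

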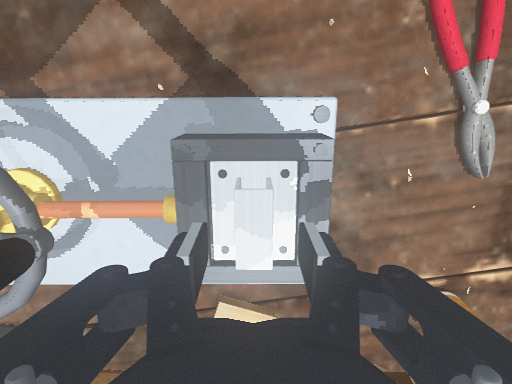

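The rib (columns 235–273) is centred between the fingers (207 and 300). Lowering 9 mm and closing.

```bash
python3 -m jog '[[[0,0,0],[0,0,0.009],0.1],[[0,0,0],[0,0,0],0.1],[[0,0,0],[0,0,0],-1],[[0,0,0],[0,0,0],-1],[[0,0,0],[0,0,0],-1],[[0,0,0],[0,0,0],-1],[[0,0,0],[0,0,0],-1],[[0,0,0],[0,0,0],-1]]' 50; python3 -m jog '[[[0,0,0],[0,0,-0.005],-1],[[0,0,0],[0,0,-0.01],-1],[[0,0,0],[0,0,-0.015],-1],[[0,0,0],[0,0,-0.03],-1],[[0,0,0],[0,0,-0.04],-1],[[0,0,0],[0,0,-0.04],-1],[[0,0,0],[0,0,-0.01],-1],[[0,0,0],[0,0,0],-1]]'
```

```text
clock: 3.65
eef_pos: [541.9, 349.7, 73.6]
tcp_rot: [3.142, 0.0, 2.983]
contact_force: [-0.6, -0.1, -0.6]
opening: 0.001
grasp_force: 0.0
clock: 4.45
eef_pos: [543.1, 350.5, 227.1]
tcp_rot: [3.138, 0.004, 2.983]
contact_force: [-0.5, -0.4, 0.4]
opening: 0.004
grasp_force: 0.0
```

The fingers shut on nothing (opening 0). Looking again.

Run:
```python
from h import *
s=r.sense();f=r.grab_frame("wrist");t=r.grab_frame("side");g=r.grab_frame("top");print(s['eef_pos'],s['opening'],s['contact_force'])
o=np.zeros((600,800,3),np.uint8);o[:384,:512]=f[...,::-1]
o[384:584,:300]=cv2.resize(t[150:250,170:320,::-1],None,fx=2,fy=2,interpolation=2)
o[384:584,320:760]=cv2.resize(g[160:260,150:370,::-1],None,fx=2,fy=2,interpolation=2)
cv2.imwrite("pics/c4.png",o)
```

```text
[543.05499161 350.47640997 227.13494383] 0.0042488320588983325 [-0.54625981 -0.35813325  0.41230118]
```

View pics/c4.png

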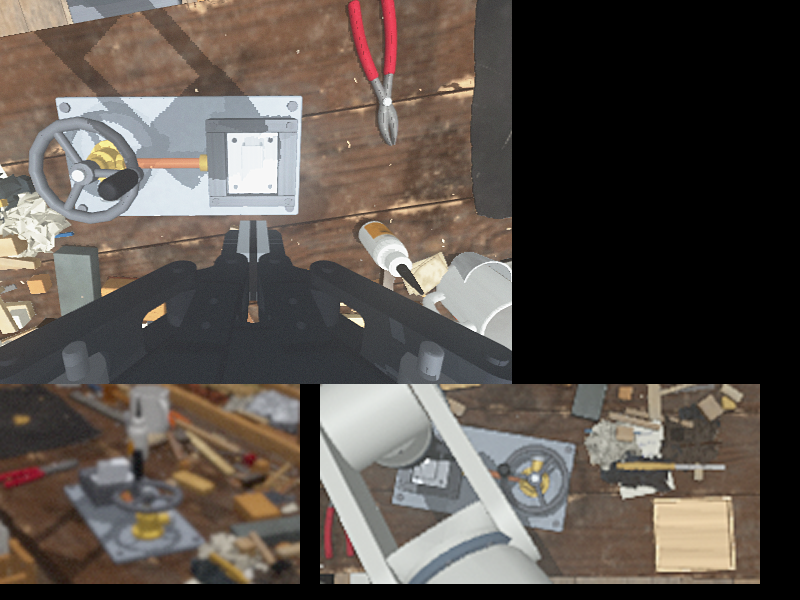

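Run:
```python
from h import *
s=r.sense();c=cam("wrist",s);k=r.camera_params("wrist");p=np.array(s['eef_pos'])
for z in(0,6,25): print("tool z",z,proj(c,p-[0,0,z]))
print("bracket top/flange proj",proj(c,[542,350,68]),proj(c,[542,350,39]))
print("flange corners",onz(c,[[228,133],[278,133],[278,193],[228,193]],39).round(1))
print("rvec",c[1],c[2][:,2], s['qpos'])
w=cam("wrist",dict(eef_pos=[541.9,349.7,73.6],tcp_rot=s['tcp_rot']));print(proj(w,[542,350,68]),proj(w,[541.9,349.7,49]))
# top-view cross-check of the flange/rib (bright region)
t=cv2.imread("pics/top0.png");m=cv2.inRange(t,(235,235,235),(255,255,255));m[:,:190]=0;m[:,230:]=0;m[:185]=0;m[215:]=0
ys,xs=np.nonzero(m);print("top bright",xs.min(),xs.max(),ys.min(),ys.max(),onz(cam("top"),[xs.mean(),ys.mean()],45))
t=cam("top");q=cam("side");print("top/side proj of bracket",proj(t,[542,350,68]),proj(q,[542,350,68]))
```

```text
tool z 0 [252.48466644 238.9999627 ]
tool z 6 [252.50185317 234.04943483]
tool z 25 [252.54893936 220.48656345]
bracket top/flange proj [253.62702346 172.33133769] [253.57091719 166.37814556]
flange corners [[500.9 328.3  39. ]
 [509.5 382.1  39. ]
 [577.4 372.9  39. ]
 [568.3 315.9  39. ]]
rvec [472.74597827 360.37479393 363.41770176] [ 0.26681964 -0.04335196 -0.96277094] [ 5.70730101e-01  3.92383651e-01  1.59861708e+00 -1.05311163e-06
  1.15250148e+00 -8.41268647e-01]
[253.07586117 234.4552658 ] [252.54804773 220.74339117]
top bright 196 215 189 211 [[543.04048004 348.09150758  45.        ]]
top/side proj of bracket [203.77725506 198.81910764] [225.83769162 188.49135155]
```

The bracket position agrees in all views, but the fingertips do not. In the images the finger gap (93 px at 47 mm open) puts the tips about 28 mm higher than the stated 25 mm ahead of the TCP, at tool z ≈ -3. That explains the miss, since the tips were above the rib top (68). They must have been above 68 at TCP 73.6, so going down to TCP ~58 is safe. I'll go there and test the grip.

```bash
python3 -m jog '[[[0,0,0],[0,0,0],0.1],[[0,0,0],[0,0,0.02],0.1],[[0,0,0],[0,0,0.04],0.1],[[0,0,0],[0,0,0.04],0.1],[[0,0,0],[0,0,0.04],0.1],[[0,0,0],[0,0,0.014],0.1],[[0,0,0],[0,0,0.008],0.1],[[0,0,0],[0,0,0.005],0.1],[[0,0,0],[0,0,0],0.1]]' 40
python3 - <<'E'
from h import *
s=r.sense();f=r.grab_frame("wrist");cv2.imwrite("pics/w5.png",f[...,::-1])
E
```

```text
clock: 5.5
eef_pos: [542.5, 350.1, 57.3]
tcp_rot: [3.141, 0.001, 2.983]
contact_force: [-0.3, -0.1, -0.1]
opening: 0.553
grasp_force: 0.0
```

View pics/w5.png

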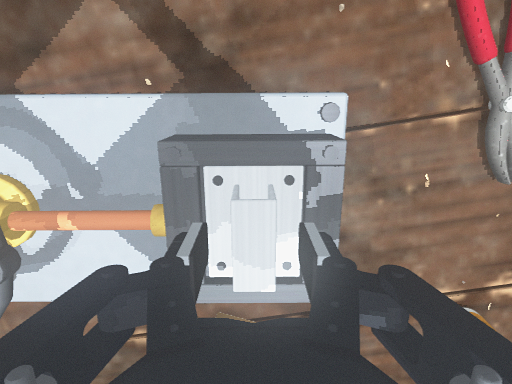

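The tips sit about 8 mm below the rib top, and the rib (232–276) is centred between the fingers (206–301). Going 10 mm lower and closing.

```bash
python3 -m jog '[[[0,0,0],[0,0,0.005],0.1],[[0,0,0],[0,0,0.005],0.1],[[0,0,0],[0,0,0],0.1],[[0,0,0],[0,0,0],-1],[[0,0,0],[0,0,0],-1],[[0,0,0],[0,0,0],-1],[[0,0,0],[0,0,0],-1],[[0,0,0],[0,0,0],-1]]' 50
```

```text
clock: 6.35
eef_pos: [542.1, 349.8, 46.9]
tcp_rot: [3.141, 0.0, 2.983]
contact_force: [0.4, -0.3, 4.0]
opening: 0.251
grasp_force: 49.9
```

Gripped at 21 mm with 50 N. Lifting and carrying it high over the valve.

```bash
python3 -m jog '[[[0,0,0],[0,0,-0.005],-1],[[0,0,0],[0,0,-0.01],-1],[[0,0,0],[0,0,-0.015],-1],[[0,0,0],[0,0,-0.03],-1],[[0,0,0],[0,0,-0.04],-1],[[0,0,0],[0,0,-0.04],-1],[[0,0,0],[0,0,-0.02],-1],[[0,0,0],[0,0,-0.01],-1],[[0,0,0],[0,0,0],-1]]'; python3 -m jog '[[[0,0,0],[0,-0.015,0],-1],[[0,0,0],[0.003,-0.03,0],-1],[[0,0,0],[0.004,-0.044,0],-1],[[0,0,0],[0.004,-0.045,0],-1],[[0,0,0],[0.004,-0.045,0],-1],[[0,0,0],[0.004,-0.045,0],-1],[[0,0,0],[0.004,-0.045,0],-1],[[0,0,0],[0.004,-0.045,0],-1],[[0,0,0],[0.004,-0.045,0],-1],[[0,0,0],[0.003,-0.045,0],-1],[[0,0,0],[0.003,-0.033,0],-1],[[0,0,0],[0,-0.015,0],-1]]'; python3 -m jog '[[[0,0,0],[0,0,0],-1],[[0,0,0],[0,0,0],-1]]'
```

```text
clock: 7.25
eef_pos: [542.4, 350.1, 218.6]
tcp_rot: [3.14, 0.002, 2.983]
contact_force: [0.1, 0.3, -1.3]
opening: 0.246
grasp_force: 49.4
clock: 8.45
eef_pos: [431.1, -93.2, 215.1]
tcp_rot: [-3.141, -0.003, 2.981]
contact_force: [-0.4, -0.4, -1.5]
opening: 0.248
grasp_force: 49.4
clock: 8.65
eef_pos: [432.8, -90.8, 215.6]
tcp_rot: [3.141, -0.002, 2.981]
contact_force: [-0.3, 0.8, -1.2]
opening: 0.247
grasp_force: 49.4
```

Still holding, over the tray. Checking the tray with the wrist and side cameras.

Run:
```python
from h import *
s=r.sense();f=r.grab_frame("wrist")[...,::-1].copy();c=cam("wrist",s);b=cv2.imread("pics/side0.png")
for im,cc,roi in((f,c,None),(b,cam("side"),(220,250,310,300))):
    h=cv2.cvtColor(im,cv2.COLOR_BGR2HSV);m=cv2.inRange(h,(10,50,150),(30,170,255))
    if roi: k=np.zeros_like(m);x0,y0,x1,y1=roi;k[y0:y1,x0:x1]=1;m*=k
    q=max(cv2.findContours(m,0,2)[0],key=cv2.contourArea);hu=cv2.convexHull(q);ap=cv2.approxPolyDP(hu,6,True)[:,0];print(ap.tolist(),onz(cc,ap,18).round(0).tolist())
t=np.array([[316.3,217],[356.1,215.5],[357.5,252.4],[317.7,254]]);w=onz(cam("top"),t,18)
print("predicted wrist px of the top-view corners",[proj(c,x).round(0).tolist() for x in w],[proj(cam("side"),x).round(0).tolist() for x in w])
cv2.imwrite("pics/w6.png",f)
```

```text
[[361, 0], [370, 10], [371, 45], [362, 78], [174, 268], [140, 262], [107, 199], [62, 0]] [[284.0, 45.0, 18.0], [294.0, 53.0, 18.0], [327.0, 53.0, 18.0], [359.0, 41.0, 18.0], [553.0, -213.0, 18.0], [537.0, -255.0, 18.0], [448.0, -272.0, 18.0], [235.0, -255.0, 18.0]]
[[301, 276], [261, 293], [234, 267], [271, 254]] [[494.0, -151.0, 18.0], [372.0, -158.0, 18.0], [369.0, -30.0, 18.0], [486.0, -26.0, 18.0]]
predicted wrist px of the top-view corners [[316.0, 201.0], [209.0, 223.0], [186.0, 124.0], [302.0, 98.0]] [[272.0, 253.0], [304.0, 276.0], [262.0, 292.0], [233.0, 266.0]]
```

View pics/w6.png

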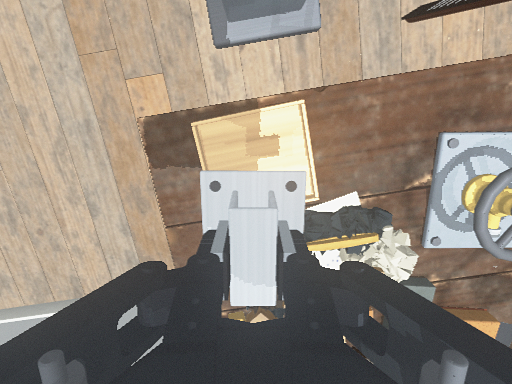

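The observed tray corners (192,125), (303,100) and (317,200) match the predictions within a few pixels. The tray centre is about (432,-90), and the bracket is held squarely. Setting down.

```bash
python3 -m jog '[[[0,0,0],[0,0,0.02],-1],[[0,0,0],[0,0,0.035],-1],[[0,0,0],[0,0,0.04],-1],[[0,0,0],[0,0,0.04],-1],[[0,0,0],[0,0,0.03],-1],[[0,0,0],[0,0,0.015],-1],[[0,0,0],[0,0,0.008],-1],[[0,0,0],[0,0,0.004],-1],[[0,0,0],[0,0,0],-1],[[0,0,0],[0,0,0.003],-1],[[0,0,0],[0,0,0],-1]]'
```

```text
clock: 9.8
eef_pos: [434.3, -90.8, 22.1]
tcp_rot: [-3.142, 0.001, 2.983]
contact_force: [0.3, -0.1, -1.1]
opening: 0.248
grasp_force: 49.4
```

```bash
python3 -m jog '[[[0,0,0],[0,0,0.003],-1],[[0,0,0],[0,0,0.002],-1],[[0,0,0],[0,0,0.001],-1],[[0,0,0],[0,0,0],-1],[[0,0,0],[0,0,0],-1]]'
```

```text
clock: 10.3
eef_pos: [433.8, -90.8, 15.6]
tcp_rot: [-3.142, -0.0, 2.983]
contact_force: [-0.1, -0.9, -0.6]
opening: 0.247
grasp_force: 49.4
```

```bash
python3 -m jog '[[[0,0,0],[0,0,0.001],-1],[[0,0,0],[0,0,0.001],-1],[[0,0,0],[0,0,0],-1],[[0,0,0],[0,0,0],-1]]'
```

```text
clock: 10.7
eef_pos: [434.0, -90.8, 14.8]
tcp_rot: [-3.142, 0.0, 2.983]
contact_force: [-5.9, 0.6, 25.2]
opening: 0.243
grasp_force: 53.0
```

Contact at TCP 14.8, exactly as expected. Releasing and rising, then moving towards the valve.

```bash
python3 -m jog '[[[0,0,0],[0,0,0],0.1],[[0,0,0],[0,0,0],0.1],[[0,0,0],[0,0,0],0.1],[[0,0,0],[0,0,0],0.1],[[0,0,0],[0,0,-0.01],0.1],[[0,0,0],[0,0,-0.03],0.1],[[0,0,0],[0,0,-0.04],0.1],[[0,0,0],[0,0,-0.04],0.1],[[0,0,0],[0,0,-0.04],0.1],[[0,0,0],[0,0,-0.04],0.1],[[0,0,0],[0,0,-0.02],0.1],[[0,0,0],[0,0,0],0.1]]' 40
python3 -m jog '[[[0,0,0],[-0.004,0.03,0],0.1],[[0,0,0],[-0.004,0.04,0],0.1],[[0,0,0],[-0.004,0.04,0],0.1],[[0,0,0],[-0.004,0.04,0],0.1],[[0,0,0],[-0.004,0.04,0],0.1],[[0,0,0],[-0.002,0.02,0],0.1],[[0,0,0],[0,0,0],0.1],[[0,0,0],[0,0,0],0.1]]'
python3 - <<'E'
from h import *
s=r.sense();f=r.grab_frame("wrist");cv2.imwrite("pics/w7.png",f[...,::-1]);np.savez("w7.npz",p=s['eef_pos'],a=s['tcp_rot'])
E
python3 -m jog '[[[0,0,0],[-0.004,0.03,0],0.1],[[0,0,0],[-0.004,0.04,0],0.1],[[0,0,0],[-0.002,0.02,0],0.1],[[0,0,0],[0,0,0],0.1],[[0,0,0],[0,0,0],0.1]]'
python3 - <<'E'
from h import *
s=r.sense();f=r.grab_frame("wrist");cv2.imwrite("pics/w8.png",f[...,::-1]);np.savez("w8.npz",p=s['eef_pos'],a=s['tcp_rot'])
a=cv2.imread("pics/w7.png");b=f[...,::-1]
o=np.hstack([cv2.resize(x[60:260,x0:x0+220],None,fx=1.8,fy=1.8,interpolation=cv2.INTER_CUBIC) for x,x0 in((a,250),(b,130))])
cv2.imwrite("pics/c8.png",o)
E
```

```text
clock: 11.9
eef_pos: [435.5, -91.1, 237.2]
tcp_rot: [-3.141, 0.006, 2.983]
contact_force: [-0.1, -0.4, -0.5]
opening: 0.548
grasp_force: 0.0
clock: 12.7
eef_pos: [487.9, 113.0, 232.7]
tcp_rot: [-3.141, -0.002, 2.984]
contact_force: [-1.3, 0.3, -0.4]
opening: 0.548
grasp_force: 0.0
clock: 13.25
eef_pos: [512.5, 199.1, 233.2]
tcp_rot: [-3.141, -0.001, 2.983]
contact_force: [-0.7, -0.5, -0.2]
opening: 0.552
grasp_force: 0.0
```

View pics/c8.png

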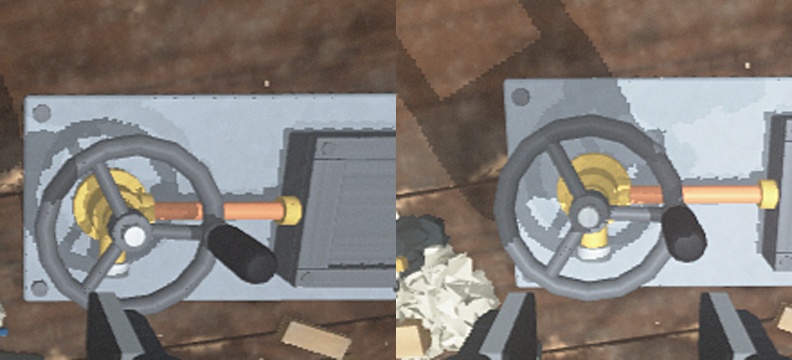

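Nut at crop (134,236) in view 7 and (588,216) in view 8. The handle's top disc is centred near (255,262) and (685,241), and the rim spans columns 37–223 and 496–682. Triangulating.

Run:
```python
from h import *
cs=[]
for i in(7,8):
    d=np.load(f"w{i}.npz");cs.append(cam("wrist",dict(eef_pos=d['p'],tcp_rot=d['a'])))
u1=lambda x,y:np.array([250+x/1.8,60+y/1.8]);u2=lambda x,y:np.array([130+(x-396)/1.8,60+y/1.8])
P={}
for n,a,b in[("nut",(134,236),(588,216)),("handletop",(255,262),(685,241)),("rimL",(37,226),(496,208)),("rimR",(223,222),(682,208)),("pl0",(25,97),(505,80))]:
    U=[u1(*a),u2(*b)];x=tri(cs,U);P[n]=x;print(n,x.round(1),[np.round(proj(c,x)-u,1) for c,u in zip(cs,U)])
print("on planes: nut@89",[onz(c,u,89).round(1) for c,u in zip(cs,[u1(134,236),u2(588,216)])],"handle@135",[onz(c,u,135).round(1) for c,u in zip(cs,[u1(255,262),u2(685,241)])],
"rim centre@78",[onz(c,u,78).round(1) for c,u in zip(cs,[u1(130,226),u2(589,208)])])
yaw=-.16;F=np.array([[np.cos(yaw),-np.sin(yaw)],[np.sin(yaw),np.cos(yaw)]])
print("valve from pl0",P['pl0'][:2]+F@[75,60])
# dark handle blob: tall axis check
for i,c in zip((7,8),cs):
    im=cv2.imread(f"pics/w{i}.png");m=cv2.inRange(im,(0,0,0),(48,48,48));m[230:]=0
    q=[x for x in cv2.findContours(m,0,2)[0] if cv2.contourArea(x)>150]
    print([(cv2.boundingRect(x),cv2.contourArea(x)) for x in q])
    print("model",[proj(c,[*(np.array(v)+F@[2,50]),z]).round(0).tolist() for v in [(515.5,184.5)] for z in (85,135)])
```

```text
nut [516.8 182.1  87.7] [array([ 0. , -0.3]), array([-0. ,  0.3])]
handletop [525.3 230.5 129.8] [array([-0. ,  0.2]), array([ 0. , -0.2])]
rimL [506.4 129.1  75.2] [array([-0.,  0.]), array([ 0., -0.])]
rimR [521.7 235.8  76.9] [array([-0.1,  1.3]), array([ 0.1, -1.3])]
pl0 [435.5 135.1   3.9] [array([ 0. , -0.1]), array([-0. ,  0.1])]
on planes: nut@89 [array([[516.6, 181.8,  89. ]]), array([[516.1, 182.3,  89. ]])] handle@135 [array([[522.9, 228.2, 135. ]]), array([[523.8, 230. , 135. ]])] rim centre@78 [array([[514. , 182.3,  78. ]]), array([[514.3, 182.6,  78. ]])]
valve from pl0 [519.14913992 182.38492975]
[]
model [[375.0, 191.0], [398.0, 207.0]]
[]
model [[288.0, 180.0], [295.0, 195.0]]
```

The axis is at about (515.5,182) and the handle at (524,230), radius 48.5 mm, so the wheel stands near 4.7 rad. Heights come out at 88 for the nut and 130–135 for the handle top, as they should. Centring over the handle and lowering to TCP 98, which leaves the tips above the nut.

```bash
python3 -m jog '[[[0,0,0],[-0.003,0.016,0],0.1],[[0,0,0],[-0.0034,0.0164,0],0.1],[[0,0,0],[0,0,0.03],0.1],[[0,0,0],[0,0,0.035],0.1],[[0,0,0],[0,0,0.03],0.1],[[0,0,0],[0,0,0.02],0.1],[[0,0,0],[0,0,0.01],0.1],[[0,0,0],[0,0,0.01],0.1],[[0,0,0],[0,0,0],0.1]]' 60
python3 - <<'E'
from h import *
s=r.sense();f=r.grab_frame("wrist");cv2.imwrite("pics/w9.png",f[...,::-1]);print(s['eef_pos'])
E
```

```text
clock: 14.2
eef_pos: [524.2, 231.5, 97.9]
tcp_rot: [-3.141, -0.001, 2.983]
contact_force: [0.2, 0.8, 0.4]
opening: 0.548
grasp_force: 0.0
[524.24654693 231.49727899  97.94547426]
```

View pics/w9.png

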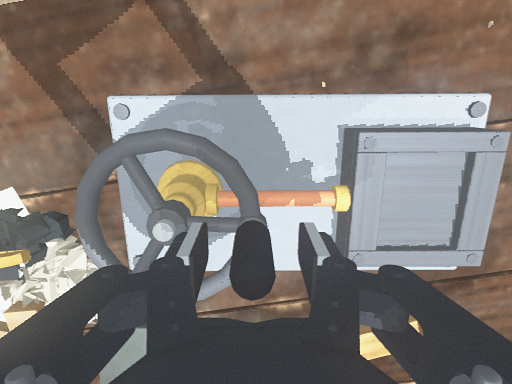

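The handle is centred between the fingers (column 252, fingers at 206 and 301). Closing.

```bash
python3 -m jog '[[[0,0,0],[0,0,0],-1],[[0,0,0],[0,0,0],-1],[[0,0,0],[0,0,0],-1],[[0,0,0],[0,0,0],-1],[[0,0,0],[0,0,0],-1],[[0,0,0],[0,0,0],-1]]' 60
```

```text
clock: 14.85
eef_pos: [525.0, 231.2, 99.8]
tcp_rot: [3.141, 0.002, 2.983]
contact_force: [-0.7, -3.4, 5.4]
opening: 0.214
grasp_force: 58.5
```

Handle gripped at 58 N. Starting clockwise in 15° steps, 45° first, then checking.

```bash
python3 -m jog '[[[0,0,0],[-0.0065,-0.0004,0],-1],[[0,0,0],[-0.0065,-0.0013,0],-1],[[0,0,0],[-0.012,-0.005,0],-1],[[0,0,0],[-0.0104,-0.0079,0],-1],[[0,0,0],[0,0,0],-1],[[0,0,0],[0,0,0],-1]]'; python3 -m jog '[[[0,0,0],[-0.0079,-0.0104,0],-1],[[0,0,0],[-0.005,-0.012,0],-1],[[0,0,0],[-0.0017,-0.013,0],-1],[[0,0,0],[0,0,0],-1],[[0,0,0],[0,0,0],-1]]'
```

```text
clock: 15.45
eef_pos: [556.8, 210.0, 99.8]
tcp_rot: [-3.14, -0.0, 2.982]
contact_force: [-4.7, -6.6, 8.4]
opening: 0.212
grasp_force: 59.0
clock: 15.95
eef_pos: [564.6, 173.5, 99.8]
tcp_rot: [-3.141, -0.002, 2.982]
contact_force: [-8.0, -2.0, 9.9]
opening: 0.215
grasp_force: 59.1
```

Forces are small and the circle fits the axis (≈515,182). Continuing to closed.

```bash
python3 -m jog '[[[0,0,0],[0.0017,-0.0129,0],-1],[[0,0,0],[0.005,-0.0121,0],-1],[[0,0,0],[0.0079,-0.0104,0],-1],[[0,0,0],[0.0104,-0.0079,0],-1],[[0,0,0],[0.0121,-0.005,0],-1],[[0,0,0],[0.0129,-0.0017,0],-1],[[0,0,0],[0,0,0],-1],[[0,0,0],[0,0,0],-1]]'; python3 -m jog '[[[0,0,0],[0.0129,0.0017,0],-1],[[0,0,0],[0.0121,0.005,0],-1],[[0,0,0],[0.0104,0.0079,0],-1],[[0,0,0],[0.0079,0.0104,0],-1],[[0,0,0],[0,0,0],-1],[[0,0,0],[0,0,0],-1]]'
```

```text
clock: 16.75
eef_pos: [508.0, 132.6, 99.7]
tcp_rot: [-3.141, 0.0, 2.983]
contact_force: [-3.1, -1.7, 11.2]
opening: 0.213
grasp_force: 60.1
clock: 17.35
eef_pos: [468.4, 164.5, 99.7]
tcp_rot: [-3.141, -0.001, 2.983]
contact_force: [-7.3, -0.5, 16.3]
opening: 0.216
grasp_force: 61.0
```

At about 29° now. Closing slowly onto the stop.

```bash
python3 -m jog '[[[0,0,0],[0.0028,0.006,0],-1],[[0,0,0],[0.0022,0.0061,0],-1],[[0,0,0],[0.0013,0.0065,0],-1],[[0,0,0],[0.0004,0.0064,0],-1],[[0,0,0],[0,0,0],-1],[[0,0,0],[0,0,0],-1]]'
```

```text
clock: 17.95
eef_pos: [465.7, 189.8, 99.7]
tcp_rot: [-3.141, -0.002, 2.983]
contact_force: [-6.9, -1.9, 17.2]
opening: 0.215
grasp_force: 61.2
```

```bash
python3 -m jog '[[[0,0,0],[0,0.003,0],-1],[[0,0,0],[0,0,0],-1],[[0,0,0],[0,0,0],-1],[[0,0,0],[0,0,0],-1]]'; python3 -m jog '[[[0,0,0],[0,0.002,0],-1],[[0,0,0],[0,0,0],-1],[[0,0,0],[0,0,0],-1],[[0,0,0],[0,0,0],-1]]'
```

```text
clock: 18.35
eef_pos: [465.7, 190.2, 99.6]
tcp_rot: [-3.136, -0.002, 2.984]
contact_force: [-5.9, -17.9, 22.2]
opening: 0.214
grasp_force: 61.8
clock: 18.75
eef_pos: [465.7, 190.5, 99.5]
tcp_rot: [-3.134, -0.003, 2.985]
contact_force: [-5.7, -27.6, 26.3]
opening: 0.217
grasp_force: 62.4
```

On the stop: the arm stays at (465.7,190) while the force grows to 28 N. Taking off the push and backing out, first half turn.

```bash
python3 -m jog '[[[0,0,0],[0,-0.005,0],-1],[[0,0,0],[0,0,0],-1]]'; python3 -m jog '[[[0,0,0],[-0.0017,-0.0129,0],-1],[[0,0,0],[-0.005,-0.0121,0],-1],[[0,0,0],[-0.0079,-0.0104,0],-1],[[0,0,0],[-0.0104,-0.0079,0],-1],[[0,0,0],[-0.0121,-0.005,0],-1],[[0,0,0],[-0.0129,-0.0017,0],-1],[[0,0,0],[-0.0129,0.0017,0],-1],[[0,0,0],[-0.0121,0.005,0],-1],[[0,0,0],[-0.0104,0.0079,0],-1],[[0,0,0],[-0.0079,0.0104,0],-1],[[0,0,0],[-0.005,0.0121,0],-1],[[0,0,0],[-0.0017,0.0129,0],-1]]'
```

```text
clock: 18.95
eef_pos: [465.7, 189.2, 99.7]
tcp_rot: [-3.141, -0.002, 2.982]
contact_force: [-6.7, -1.0, 16.1]
opening: 0.218
grasp_force: 61.0
clock: 20.15
eef_pos: [564.7, 173.9, 99.7]
tcp_rot: [-3.14, -0.002, 2.983]
contact_force: [-9.7, -3.7, 17.6]
opening: 0.218
grasp_force: 61.1
```

```bash
python3 -m jog '[[[0,0,0],[0.0017,0.0129,0],-1],[[0,0,0],[0.005,0.0121,0],-1],[[0,0,0],[0.0079,0.0104,0],-1],[[0,0,0],[0.0104,0.0079,0],-1],[[0,0,0],[0.0121,0.005,0],-1],[[0,0,0],[0.0129,0.0017,0],-1],[[0,0,0],[0.0129,-0.0017,0],-1],[[0,0,0],[0.0121,-0.005,0],-1],[[0,0,0],[0.0104,-0.0079,0],-1],[[0,0,0],[0.0079,-0.0104,0],-1],[[0,0,0],[0.005,-0.0121,0],-1],[[0,0,0],[0.0017,-0.0129,0],-1]]';python3 -m jog '[[[0,0,0],[0,0,0],-1],[[0,0,0],[0,0,0],-1]]'
```

```text
clock: 21.35
eef_pos: [466.0, 191.2, 99.7]
tcp_rot: [3.139, -0.001, 2.982]
contact_force: [-3.4, 6.2, 11.3]
opening: 0.211
grasp_force: 60.8
clock: 21.55
eef_pos: [465.8, 189.8, 99.7]
tcp_rot: [-3.141, -0.002, 2.982]
contact_force: [-6.4, 0.9, 15.6]
opening: 0.212
grasp_force: 61.1
```

One full turn, back at (465.8,189.8). Second turn.

```bash
python3 -m jog '[[[0,0,0],[-0.0017,-0.0129,0],-1],[[0,0,0],[-0.005,-0.0121,0],-1],[[0,0,0],[-0.0079,-0.0104,0],-1],[[0,0,0],[-0.0104,-0.0079,0],-1],[[0,0,0],[-0.0121,-0.005,0],-1],[[0,0,0],[-0.0129,-0.0017,0],-1],[[0,0,0],[-0.0129,0.0017,0],-1],[[0,0,0],[-0.0121,0.005,0],-1],[[0,0,0],[-0.0104,0.0079,0],-1],[[0,0,0],[-0.0079,0.0104,0],-1],[[0,0,0],[-0.005,0.0121,0],-1],[[0,0,0],[-0.0017,0.0129,0],-1]]'
```

```text
clock: 22.75
eef_pos: [564.6, 173.6, 99.6]
tcp_rot: [-3.14, -0.002, 2.983]
contact_force: [-8.9, -6.4, 16.4]
opening: 0.212
grasp_force: 61.2
```

```bash
python3 -m jog '[[[0,0,0],[0.0017,0.0129,0],-1],[[0,0,0],[0.005,0.0121,0],-1],[[0,0,0],[0.0079,0.0104,0],-1],[[0,0,0],[0.0104,0.0079,0],-1],[[0,0,0],[0.0121,0.005,0],-1],[[0,0,0],[0.0129,0.0017,0],-1],[[0,0,0],[0.0129,-0.0017,0],-1],[[0,0,0],[0.0121,-0.005,0],-1],[[0,0,0],[0.0104,-0.0079,0],-1],[[0,0,0],[0.0079,-0.0104,0],-1],[[0,0,0],[0.005,-0.0121,0],-1],[[0,0,0],[0.0017,-0.0129,0],-1]]';python3 -m jog '[[[0,0,0],[0,0,0],-1],[[0,0,0],[0,0,0],-1],[[0,0,0],[0,0,0],-1],[[0,0,0],[0,0,0],-1]]'
python3 - <<'E'
from h import *
f=r.grab_frame("wrist");t=r.grab_frame("side");o=np.zeros((600,800,3),np.uint8);o[:384,:512]=f[...,::-1]
o[384:594,:400]=cv2.resize(t[200:305,150:350,::-1],None,fx=2,fy=2,interpolation=2);cv2.imwrite("pics/end.png",o)
E
```

```text
clock: 23.95
eef_pos: [466.1, 191.5, 99.7]
tcp_rot: [3.139, -0.001, 2.982]
contact_force: [-3.1, 8.2, 10.8]
opening: 0.213
grasp_force: 60.8
clock: 24.35
eef_pos: [465.9, 190.3, 99.7]
tcp_rot: [3.141, -0.001, 2.982]
contact_force: [-7.0, 1.8, 15.9]
opening: 0.216
grasp_force: 61.2
```

View pics/end.png

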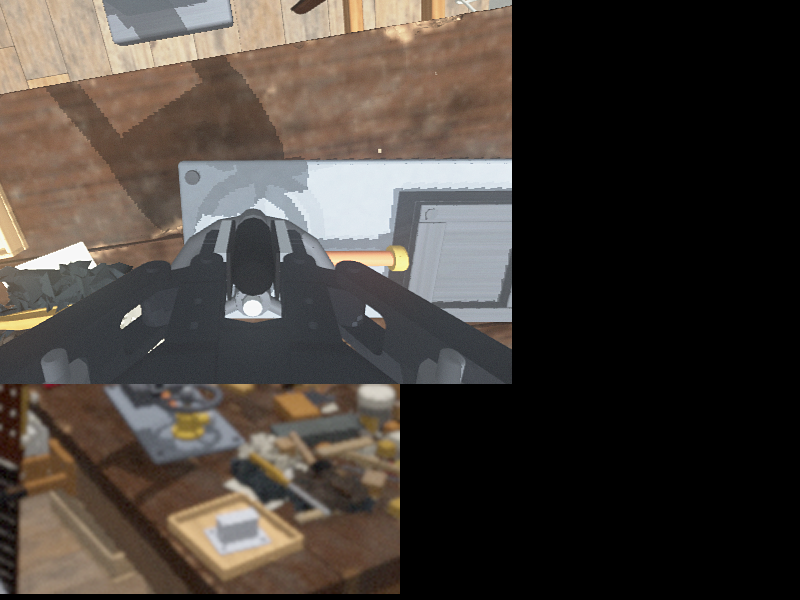

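The handle (252,255) is between the pads, on the -x side of the nut (252,308). The bracket lies flat in the middle of the tray. Handing in.

```bash
python3 -c "
from rig import r
print(r.sign_off())"
```

```text
the job is handed in; nothing more can be done
None
```

The bracket is resting in the tray, and the valve was closed against its stop, backed off two full turns and is still gripped at that setting; the job was handed in at about 24 s, and no verdict came back.

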